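# Collect the dried bottle over the bolted half door

## Robot

A 6-joint arm with a two-finger parallel gripper is mounted at the origin on the work surface. World frame = base frame: x ahead of the robot, y to its left, z up, the work surface at z = 0. Lengths are in m, angles in rad, forces in N, time in s.
With the tool pointing down it reaches from about 0.3 to 0.95 m from the base axis. Payload 3.1 kg.
Tool frame: the origin (TCP) lies midway between the tips of the shut fingers; the grasp point (between the pads) lies 19 mm behind it (pinch_z is the distance from the TCP to the grasp point, in m); z points along the fingers, y is the direction in which the jaws open and shut (so a half turn about z gives the same grasp; the last joint's range is limited). The gripper opens to 85 mm and grips with 20 to 120 N. Pads are 22 mm wide; open, the fingers measure 114 mm over their backs; the gripper's body (76 mm by 85 mm) begins 54 mm behind the grasp point. The pads swing forward as they close: fully open they stand 13 mm farther back than shut.
Start: joints at [1.229, 0.308, 1.634, -0, 1.2, -0.07], TCP at [0.168, 0.602, 0.231] pointing down, gripper open.
Joint ranges: [-3.06, 3.06], [-0.79, 1.96], [0.05, 2.63], [-1.19, 4.34], [0.05, 2.64], [-2.94, 2.94]. Speed limits (rad/s): [2.79, 2.79, 3.14, 3.14, 3.14, 3.14].

## Interface

Orientations are given as a rotation vector (axis times angle).
In Python, from station import * gives the robot as it stands. The module is installed in compiled form; this text tells all that it offers.
- The arm moves only by the tool send_rows, never from a script. Its arguments are lists of equal length, an entry for each row: "dr": the turn, a rotation vector about the tool's x, y, z in degrees, a list of three; "dp": the shift along the tool's x, y, z in m, a list of three; "fingers": the closure, from 0 (fully open) to 1 (shut). In form: {"dr": [[ax, ay, az], ...], "dp": [[tx, ty, tz], ...], "fingers": [fingers, ...]}. A call has 1 to 12 rows; each row is the pose to reach, as a shift and turn from the pose measured when the call began, along the tool's axes at that moment; what a row does not reach only later rows make up. A row lasts 1/12 s, in which the tool goes at most 41.7 mm and 7.16 degrees, less where a joint would pass 70% of its speed; a pose out of reach is approached as far as the arm can. A call with a gripper value outside its range is refused whole. The fingers move at their own pace and stop on an object; the grip force is fixed at half the most. Time passes only in rows, so rows that repeat a pose let the fingers close. It gives the time, the measured TCP pose, the force and the opening at its end, in the units of the state.
- get_obs(): the state, without advancing time (a new reading comes with each control period).
- camera(name): name is "scene" or "side" or "wrist"; returns a dict with "pixels" (400x640x3 uint8, red, green, blue), "mtx" (3x3 intrinsics, pixels), "distortion" ([k1, k2, p1, p2, k3] as OpenCV has them; the pictures are not rectified), "view" (4x4, takes a point from world to camera coordinates); the wrist camera has in their place "T_tool_cam" (4x4, takes a point from camera to tool coordinates, whose origin is the TCP and whose axes are the flange's). Camera axes: x right, y up, looking along -z (the intrinsics and any distortion apply to the point x, -y, -z); pixel columns grow to the right and rows downward; lengths in m; the calibration is good to about 2 mm. A picture is of the moment at which its call begins: read the wrist's pose just before it. There is no depth.
- job_done(): hands the job in, once; it reports no verdict.
The state is a dict: "t": time; "joint_pos": joint angles; "qvel": joint speeds; "joint_efforts": joint torques, N m; "ee_pos": TCP position; "orientation": TCP orientation; "ft_force": force on the tool from outside, world axes, zero at the start; "moment": the same for the moment, N m; "width": finger opening in m.
Only numpy, scipy, OpenCV 4.12 (cv2) and the standard library are available. Lean on these libraries where they do the work, as an engineer would, in place of code of your own. Each camera call takes 0.05 s, during which the arm holds its last target.

## Task

The baby bottle in the little drying cabinet is ready. Swing the upper half of the split front door wide open, at least about square to the front, and leave it open so that the cabinet airs, with the lower half still shut and bolted. Lift the bottle out through the upper opening and stand it upright in the wooden caddy, lowering it right down onto the caddy's floor before letting go; do not tip it over, and leave the tin, the monitor and the teether ring where they are.

Things in the scene. Friction and masses are not known exactly. Their poses are not given: they have to be found in the camera images.
- dryer: Fixed drying cabinet, light wood sides, 160 (x) x 234 (y) x 330 mm high, inside width 210. Origin: centre of its underside, on the dresser; z up; front face is the plane x = -80 mm, facing -x, towards the robot. A barred roof (underside at 320 mm) starts 20 mm behind the front face and reaches the back, so nothing inside can be taken from straight above. Back bars at 170 and 250 mm.
- tray (a point): Centre of the steel catch tray's upper surface, at dryer frame (0, 0, 100) mm. The tray fills the inside of the cabinet. With the upper leaf open the front is open from 110 mm (top of the lower leaf, a 10 mm lip over the tray) to 320 mm, 210 mm wide.
- upper_leaf (a joint): Angle (rad) of the upper half of the split door: 0 shut, grows as it swings out towards the robot, stop at 2.0. White panel 232 wide, 12 mm thick, from 116 to 329 mm high, hinged on an upright axis at the +y end of the front. It starts shut or a few degrees ajar, has no latch, light friction (about 0.12 N m), and stays where it is left.
- upper_hinge (a point): Point on the hinge axis of both leaves, at dryer frame (-80, 117, 308) mm; axes parallel to the dryer's. The axis is vertical.
- pull_grip (a point): Point to grip on the upper leaf's pull: an upright plain steel post, 14 mm in diameter, 95 long, its free top end 25 mm above this point; one 18 mm thick arm 63 mm below this point joins it to the leaf. Post axis 48 mm in front of the leaf's outer face, 60 in front of the hinge plane, 190 from the hinge axis along the leaf. Axes: those of the leaf (shut: the dryer's).
- lower_leaf (a joint): Angle (rad) of the lower half of the door, white, 14 to 110 mm high, same hinge axis: 0 shut. It is bolted and gives 0.05 at most; it must stay shut.
- bolt (a joint): Travel (m) of the lower leaf's steel slide bolt (rod 9 mm thick, 105 mm long, level, at the -y end of the lower leaf's front, 70 mm high): 0 shot home, grows as it is drawn to the dryer's +y, up to 0.04. Leave it home.
- bottle: Glass baby bottle, 115 mm tall, standing upright on the catch tray. Round: body 56 mm in diameter up to 85 mm, then a shoulder, then a white cap 42 mm in diameter from 94 mm, tapering to 32 mm at the top. 120 to 240 g. Origin: centre of its underside; z up its axis. It stands 38 to 50 mm behind the front face and up to 30 mm to either side of the cabinet's middle.
- caddy: Open wooden caddy, loose, 170 x 170 mm outside, walls 6 mm thick and 50 mm high, floor upper surface 6 mm above the origin. Origin: centre of its underside, on the dresser top; z up, x and y along its sides.
- tin: Steel tin with twist cap, 76 mm in diameter, 103 mm tall, bystander. Origin: centre of its underside.
- monitor: White baby monitor camera on a round foot, 76 mm in diameter, 109 mm tall, bystander. Origin: centre of its underside.
- teether: Pale green teether ring lying flat, 84 mm across, 12 mm thick, bystander. Origin: centre of its underside.
There are look-alikes about, which are no part of the job. Of the things that look like the caddy, take the one that is farthest to the robot's left at the start. What is shaped like the bottle but green is not meant.

How it is judged:
By the outcome, as a careful person would: the job done as asked, in the order asked, and still so for the second after the job is handed in, with the robot touching nothing.
It also fails if it takes over 59 s, if anything falls off the work surface, if the arm or the gripper's body presses on something with over 40 N, if the wrist force passes 120 N, or if a joint passes its speed limit or range.

## Working session

There is one attempt and no reset: what is moved stays moved. The work goes in short steps, Python scripts to look and compute and a tool call to move; the robot and the scene stay as the last step left them, time stands still between calls to the robot, and variables do not carry over. Pictures are saved under pics/ and viewed, and the job is handed in when it is done.

Besides the shell and the picture viewer there is one more tool, called in YAML: its name, and indented under it one key for each argument. send_rows: Moves the arm, as the interface text tells. Its arguments: {"type":"object","properties":{"dr":{"type":"array","items":{"type":"array","items":{"type":"number"}}},"dp":{"type":"array","items":{"type":"array","items":{"type":"number"}}},"fingers":{"type":"array","items":{"type":"number"}}},"required":["dr","dp","fingers"]}

```bash
mkdir -p pics; python3 - <<'E'
from station import *
import cv2
o=get_obs();print(o)
for n in ["scene","side","wrist"]:
    c=camera(n);cv2.imwrite(f"pics/{n}0.png",cv2.cvtColor(c["pixels"],cv2.COLOR_RGB2BGR))
    print(n,c["mtx"],c["distortion"],c.get("view",c.get("T_tool_cam")))
E
```

```text
{'t': 0.0, 'joint_pos': array([ 1.22928431e+00,  3.09011825e-01,  1.63522174e+00, -7.17939340e-06,
        1.19970755e+00, -6.97196985e-02]), 'qvel': array([-7.42109010e-04, -1.19834138e-03,  3.29989229e-04, -9.33325399e-04,
        9.05371763e-04, -9.75370352e-06]), 'joint_efforts': array([ 5.31721089e-04, -4.15269864e+01, -2.76655948e+01, -1.23974487e-04,
        1.05189419e-02,  3.83713166e-05]), 'ee_pos': array([0.16754363, 0.60124944, 0.23002608]), 'orientation': array([-0.42554909, -3.11215809,  0.00361285]), 'ft_force': array([-0.7660216 ,  0.60871919,  0.42358038]), 'moment': array([-0.02511588,  0.03420778,  0.01341589]), 'width': 0.0851061287780492}
scene [[364.94724657   0.         320.15798774]
 [  0.         364.94724657 197.92353946]
 [  0.           0.           1.        ]] [-0.00928095  0.          0.          0.          0.        ] [[-6.07655255e-02  9.98152047e-01  2.06150012e-04  7.97703638e-02]
 [-8.23431265e-01 -5.02455984e-02  5.65186988e-01  3.61475610e-01]
 [ 5.64152907e-01  3.41741339e-02  8.24962803e-01 -1.58515258e+00]
 [ 0.00000000e+00  0.00000000e+00  0
[... 253 characters left out ...]
1  1.30140559e-03 -5.39682799e-01]
 [-2.33165796e-01  9.20412287e-01  3.13807159e-01  1.21782634e-01]
 [ 7.57329929e-02 -3.04534301e-01  9.49485847e-01 -1.46706390e+00]
 [ 0.00000000e+00  0.00000000e+00  0.00000000e+00  1.00000000e+00]]
wrist [[318.12118924   0.         313.72129523]
 [  0.         318.12118924 200.26078707]
 [  0.           0.           1.        ]] [-0.04123033  0.          0.          0.          0.        ] [[ 5.94951745e-04  9.57263948e-01  2.89215109e-01  7.36741406e-02]
 [ 9.99999821e-01 -5.50776716e-04 -2.34126582e-04 -8.85342889e-04]
 [-6.48279884e-05  2.89215196e-01 -9.57264105e-01 -1.42013932e-01]
 [ 0.00000000e+00  0.00000000e+00  0.00000000e+00  1.00000000e+00]]
```

View pics/scene0.png

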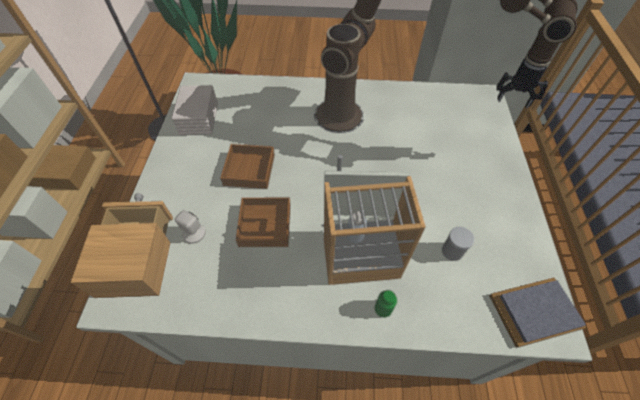

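View pics/side0.png

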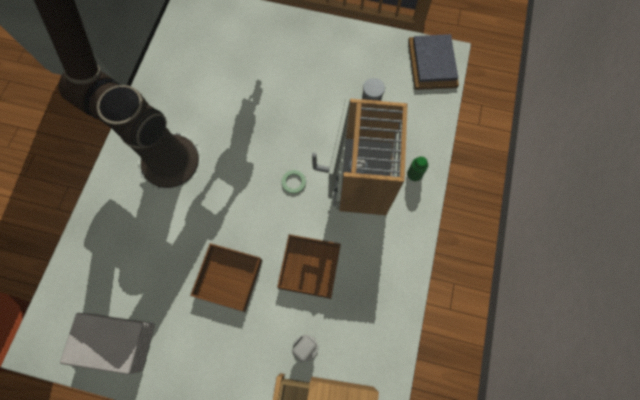

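View pics/wrist0.png

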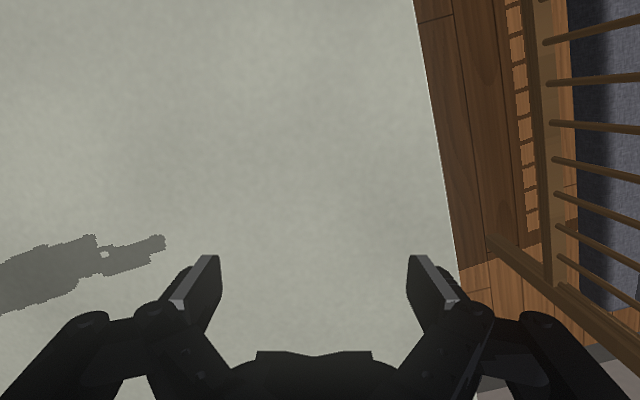

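```bash
cat > h.py <<'E'
import numpy as np, cv2
from scipy.spatial.transform import Rotation as R
from station import *
def cam(n):
    o=get_obs(); c=camera(n)
    if n=="wrist":
        T=np.eye(4);T[:3,:3]=R.from_rotvec(o["orientation"]).as_matrix();T[:3,3]=o["ee_pos"]
        c["view"]=np.linalg.inv(T@c["T_tool_cam"])
    c["img"]=cv2.cvtColor(c["pixels"],cv2.COLOR_RGB2BGR); return c
def ray(c,uv):
    p=cv2.undistortPoints(np.array([[uv]],float),c["mtx"],np.array(c["distortion"]))[0,0]
    d=np.array([p[0],-p[1],-1.]);V=c["view"]
    return -V[:3,:3].T@V[:3,3], V[:3,:3].T@d
def plane(c,uv,z):
    o,d=ray(c,uv); return o+d*(z-o[2])/d[2]
def tri(c1,u1,c2,u2):
    o1,d1=ray(c1,u1);o2,d2=ray(c2,u2)
    s=np.linalg.lstsq(np.c_[d1,-d2],o2-o1,rcond=None)[0]
    a=o1+s[0]*d1;b=o2+s[1]*d2
    return (a+b)/2,np.linalg.norm(a-b)
def proj(c,P):
    P=np.atleast_2d(P);V=c["view"];q=P@V[:3,:3].T+V[:3,3];q=q*[1,-1,-1]
    return cv2.projectPoints(q,np.zeros(3),np.zeros(3),c["mtx"],np.array(c["distortion"]))[0][:,0]
def crop(c,x0,y0,x1,y1,s,name):
    cv2.imwrite("pics/"+name,cv2.resize(c["img"][y0:y1,x0:x1],None,fx=s,fy=s,interpolation=cv2.INTER_CUBIC))
E
python3 - <<'E'
from h import *
s=cam("scene");d=cam("side")
for n,u in dict(cadA=(249,166),cadB=(264,221),tin=(457,245),mon=(192,232)).items(): print(n,plane(s,u,0.05).round(3))
for n,u in dict(cadA=(227,278),cadB=(310,267),tin=(373,88),mon=(305,348),teether=(293,182)).items(): print(n,plane(d,u,0.05).round(3))
crop(s,300,140,460,300,4.5/1.2,"s_dry.png")
crop(d,270,80,440,230,4,"d_dry.png")
crop(s,210,130,310,260,4.5,"s_cad.png")
E
```

```text
cadA [ 0.349 -0.324  0.05 ]
cadB [ 0.582 -0.233  0.05 ]
tin [0.633 0.4   0.05 ]
mon [ 0.638 -0.464  0.05 ]
cadA [ 0.334 -0.339  0.05 ]
cadB [ 0.573 -0.244  0.05 ]
tin [0.628 0.428 0.05 ]
mon [ 0.619 -0.476  0.05 ]
teether [0.447 0.013 0.05 ]
```

View pics/s_dry.png

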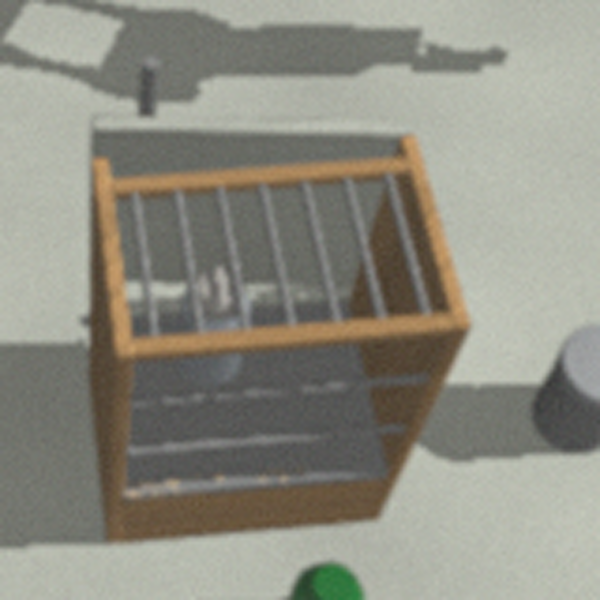

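View pics/d_dry.png

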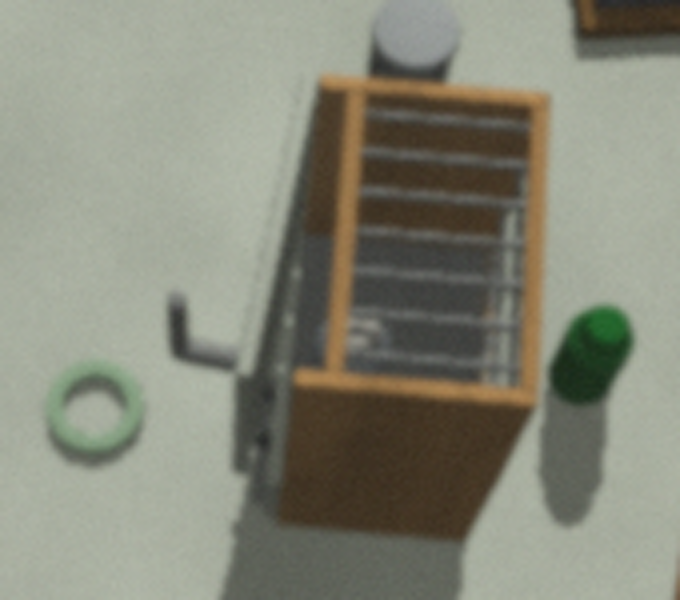

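View pics/s_cad.png

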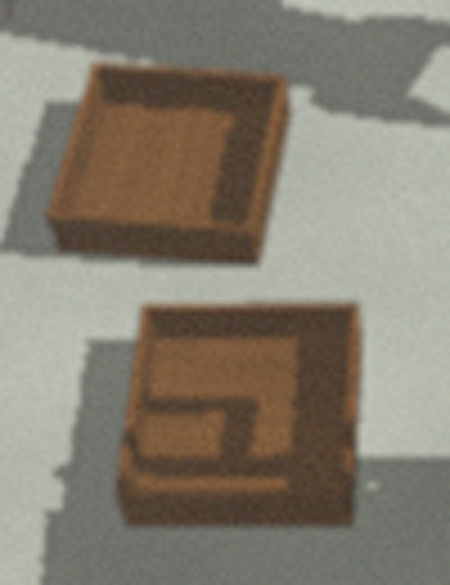

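```bash
python3 - <<'E'
from h import *
s=cam("scene");d=cam("side")
a=cv2.resize(s["img"][270:350,480:590],None,fx=4,fy=4,interpolation=cv2.INTER_CUBIC)
b=cv2.resize(d["img"][25:95,400:475],None,fx=4.5,fy=4.5,interpolation=cv2.INTER_CUBIC)
c=np.zeros((600,800,3),np.uint8);c[:a.shape[0],:a.shape[1]]=a;c[:b.shape[0],450:450+b.shape[1]]=b
cv2.imwrite("pics/box.png",c)
# dryer: roof top corners z=.33
print("scene roof corners far(back) etc")
s0=lambda x,y:(300+x/3.75,140+y/3.75); d0=lambda x,y:(270+x/4,80+y/4)
for n,p in dict(frontR=(98,160),frontL=(408,138),backL=(467,322),backR=(122,350)).items(): print(n,plane(s,s0(*p),.33).round(3))
for n,p in dict(frontL=(322,76),backL=(548,94),backR=(534,400),frontR=(296,382)).items(): print(n,plane(d,d0(*p),.33).round(3))
print("post top",tri(s,s0(150,62),d,d0(176,294)), )
print("leaf top free corner",tri(s,s0(94,117),d,d0(240,372)))
print("leaf top hinge corner",plane(s,s0(412,130),.329),plane(d,d0(306,76),.329))
for p in [(176,294)]: print(plane(d,d0(*p),.333),plane(s,s0(150,62),.333))
E
```

```text
scene roof corners far(back) etc
frontR [ 0.618 -0.027  0.33 ]
frontL [0.585 0.193 0.33 ]
backL [0.735 0.22  0.33 ]
backR [ 0.769 -0.003  0.33 ]
frontL [0.582 0.195 0.33 ]
backL [0.737 0.22  0.33 ]
backR [ 0.77  -0.005  0.33 ]
frontR [ 0.617 -0.031  0.33 ]
post top (array([0.52641526, 0.0081965 , 0.33261371]), np.float64(0.002211364525158789))
leaf top free corner (array([ 0.57971556, -0.0320928 ,  0.32931524]), np.float64(0.0016811201594504569))
leaf top hinge corner [0.57676964 0.19701315 0.329     ] [0.57139449 0.19301736 0.329     ]
[0.52591667 0.00910678 0.333     ] [0.52762674 0.00729478 0.333     ]
```

View pics/box.png

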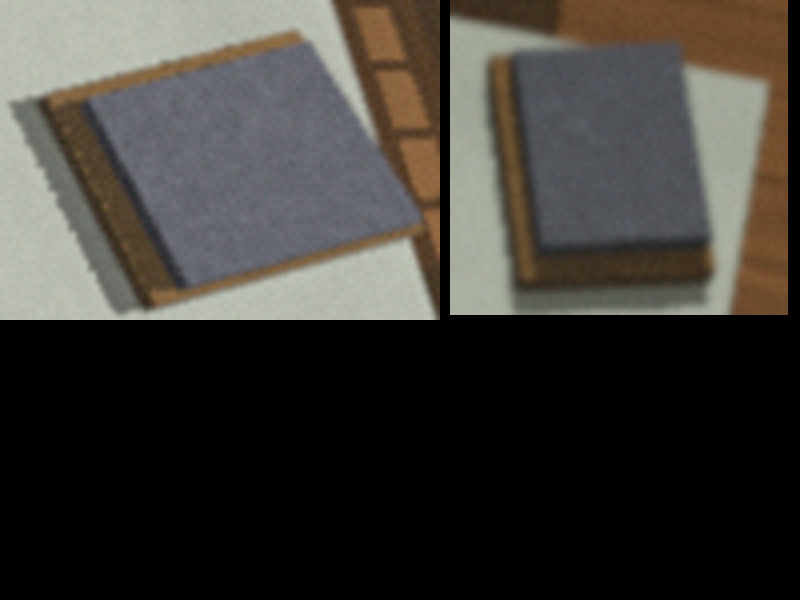

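```bash
cat >> h.py <<'E'
def pose(o=None):
    o=o or get_obs(); return o["ee_pos"].copy(),R.from_rotvec(o["orientation"])
def rel(p,Rt):
    p0,R0=pose(); return (R0.inv().apply(np.array(p)-p0)).round(4),np.degrees((R0.inv()*Rt).as_rotvec()).round(1)
def axes(z,y):
    z=np.array(z,float);z/=np.linalg.norm(z);y=np.array(y,float);y-=z*(y@z);y/=np.linalg.norm(y)
    return R.from_matrix(np.c_[np.cross(y,z),y,z])
C=np.array([.677,.0955]);YAW=np.radians(9.0)
def dry(x,y,z): c,s=np.cos(YAW),np.sin(YAW); return np.array([C[0]+c*x-s*y,C[1]+s*x+c*y,z])
def post(th):
    x=-.08-.19*np.sin(th)-.06*np.cos(th); y=.117-.19*np.cos(th)+.06*np.sin(th); return dry(x,y,.308)
def leafang(th): return YAW-np.pi/2-th   # world angle of leaf direction
E
python3 - <<'E'
from h import *
p0,R0=pose();print(R0.as_matrix().round(3))
print(post(np.radians(7)),post(np.radians(100)))
for f in (0,np.pi):
    a=leafang(np.radians(7))+f
    Rt=axes([0,0,-1],[np.cos(a),np.sin(a),0]);print(np.degrees(a),Rt.as_matrix().round(2).tolist(),rel([.5265,.0082,.40],Rt))
E
```

```text
[[-0.963  0.269 -0.   ]
 [ 0.269  0.963 -0.001]
 [ 0.    -0.001 -1.   ]]
[0.52634956 0.00656655 0.308     ] [0.39075818 0.2618516  0.308     ]
-88.0 [[1.0, 0.03, 0.0], [0.03, -1.0, 0.0], [0.0, 0.0, -1.0]] (array([-0.505 , -0.4756, -0.1688]), array([ -0. ,   0. , 162.4]))
92.0 [[-1.0, -0.03, 0.0], [-0.03, 1.0, 0.0], [-0.0, 0.0, -1.0]] (array([-0.505 , -0.4756, -0.1688]), array([ -0. ,  -0. , -17.6]))
```

send_rows:
  dr:
    - [0,0,-6]
    - [0,0,-12]
    - [0,0,-17.6]
    - [0,0,-17.6]
    - [0,0,-17.6]
    - [0,0,-17.6]
    - [0,0,-17.6]
    - [0,0,-17.6]
    - [0,0,-17.6]
    - [0,0,-17.6]
    - [0,0,-17.6]
    - [0,0,-17.6]
  dp:
    - [-0.02,-0.02,-0.03]
    - [-0.05,-0.045,-0.06]
    - [-0.08,-0.075,-0.09]
    - [-0.11,-0.1,-0.12]
    - [-0.14,-0.13,-0.15]
    - [-0.17,-0.16,-0.17]
    - [-0.2,-0.19,-0.17]
    - [-0.23,-0.22,-0.17]
    - [-0.26,-0.25,-0.17]
    - [-0.29,-0.275,-0.17]
    - [-0.32,-0.3,-0.17]
    - [-0.35,-0.33,-0.17]
  fingers: [0.45,0.45,0.45,0.45,0.45,0.45,0.45,0.45,0.45,0.45,0.45,0.45]

```text
t: 1.35
ee_pos: [0.3992, 0.2179, 0.4016]
orientation: [-0.056, 3.14, 0.0]
ft_force: [0.1, 0.4, 0.1]
width: 0.0469
```

```bash
python3 - <<'E'
from h import *
o=get_obs();print(o["t"],o["joint_pos"].round(3),o["ee_pos"],o["width"])
a=leafang(np.radians(7))+np.pi
Rt=axes([0,0,-1],[np.cos(a),np.sin(a),0]);print(rel([.5265,.0075,.40],Rt))
E
```

```text
1.35 [ 0.404 -0.147  1.786 -0.     1.501 -1.202] [0.3991794  0.21794774 0.40156598] 0.046937120321079356
(array([-0.1197, -0.2149,  0.0017]), array([0. , 0.1, 0. ]))
```

send_rows:
  dr:
    - [0,0,0]
    - [0,0,0]
    - [0,0,0]
    - [0,0,0]
    - [0,0,0]
    - [0,0,0]
    - [0,0,0]
    - [0,0,0]
  dp:
    - [-0.02,-0.035,0.0]
    - [-0.04,-0.07,0.0]
    - [-0.06,-0.105,0.0]
    - [-0.08,-0.14,0.0]
    - [-0.1,-0.175,0.0]
    - [-0.115,-0.205,0.0]
    - [-0.12,-0.215,0.001]
    - [-0.12,-0.215,0.001]
  fingers: [0.45,0.45,0.45,0.45,0.45,0.45,0.45,0.45]

```text
t: 2.02
ee_pos: [0.5275, 0.005, 0.4]
orientation: [-0.05, 3.141, -0.0]
ft_force: [-0.6, 0.6, -0.6]
width: 0.047
```

```bash
python3 - <<'E'
from h import *
o=get_obs();print(o["t"],o["joint_pos"].round(3),o["ee_pos"],o["width"])
w=cam("wrist");cv2.imwrite("pics/w1.png",w["img"])
d=cam("side");crop(d,270,80,440,230,4,"d1.png")
print("proj TCP, post",proj(w,[o["ee_pos"],[.5265,.0075,.333]]))
E
```

```text
2.0167 [-0.073  0.008  1.644 -0.     1.489 -1.675] [0.52747367 0.00502247 0.40000844] 0.046971669184307195
proj TCP, post [[315.3402481  260.23527192]
 [318.48507626 213.82819054]]
```

View pics/w1.png

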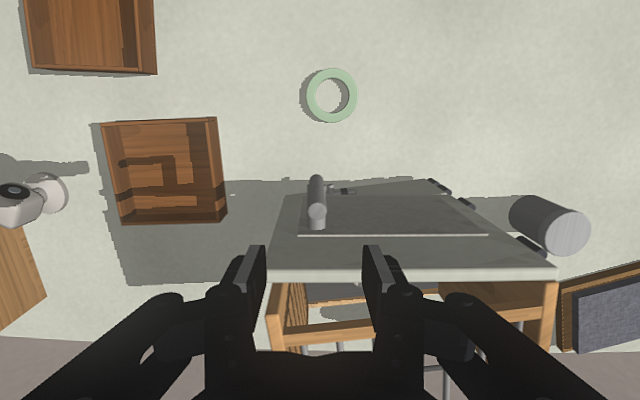

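send_rows:
  dr:
    - [0,0,0]
    - [0,0,0]
    - [0,0,0]
    - [0,0,0]
    - [0,0,0]
    - [0,0,0]
    - [0,0,0]
    - [0,0,0]
    - [0,0,0]
  dp:
    - [0.001,0.0025,0.03]
    - [0.001,0.0025,0.06]
    - [0.001,0.0025,0.09]
    - [0.001,0.0025,0.109]
    - [0.001,0.0025,0.109]
    - [0.001,0.0025,0.109]
    - [0.001,0.0025,0.109]
    - [0.001,0.0025,0.109]
    - [0.001,0.0025,0.109]
  fingers: [0.45,0.45,0.45,0.45,0.8,1,1,1,1]

```text
t: 2.87
ee_pos: [0.5232, 0.0067, 0.2914]
orientation: [0.057, -3.137, 0.013]
ft_force: [-3.3, -12.4, -6.1]
width: 0.0127
```

```bash
python3 - <<'E'
from h import *
o=get_obs();print(o["t"],o["joint_pos"].round(3),o["ee_pos"],o["width"],o["ft_force"])
def wp(th):
    P=post(np.radians(th))-[0,0,.017]
    a=leafang(np.radians(th))+np.pi
    return P,axes([0,0,-1],[np.cos(a),np.sin(a),0])
p=o["ee_pos"][:2];h=dry(-.08,.117,0)[:2];v=p-h;print(np.linalg.norm(v),np.degrees(np.arctan2(v[1],v[0])-YAW)+107.53)
for th in np.arange(13,106,7.0): print(th,*[x.tolist() for x in rel(*wp(th))])
E
```

```text
2.8667 [-0.065  0.061  1.802 -0.009  1.282 -1.67 ] [0.52323552 0.00670984 0.29140992] 0.012723690150602207 [ -3.29834806 -12.41810144  -6.14001409]
0.19996715022079192 -7.8662857289809125
13.0 [0.0164, 0.0071, 0.0004] [-0.5, -0.2, 6.1]
20.0 [0.0381, 0.0182, 0.0004] [-0.5, -0.2, 13.1]
27.0 [0.0582, 0.0318, 0.0004] [-0.5, -0.2, 20.1]
34.0 [0.0766, 0.0478, 0.0004] [-0.5, -0.1, 27.1]
41.0 [0.0928, 0.0659, 0.0003] [-0.5, -0.1, 34.1]
48.0 [0.1067, 0.0859, 0.0002] [-0.5, -0.1, 41.1]
55.0 [0.1181, 0.1074, 0.0001] [-0.5, -0.1, 48.1]
62.0 [0.1268, 0.1301, -0.0001] [-0.5, -0.0, 55.1]
69.0 [0.1326, 0.1537, -0.0002] [-0.6, 0.0, 62.1]
76.0 [0.1356, 0.1778, -0.0004] [-0.6, 0.0, 69.1]
83.0 [0.1355, 0.2022, -0.0006] [-0.6, 0.1, 76.1]
90.0 [0.1325, 0.2263, -0.0008] [-0.6, 0.1, 83.1]
97.0 [0.1266, 0.2499, -0.001] [-0.6, 0.2, 90.1]
104.0 [0.1178, 0.2726, -0.0012] [-0.6, 0.2, 97.1]
```

send_rows:
  dr:
    - [0,0,3]
    - [0,0,6.1]
    - [0,0,9.6]
    - [0,0,13.1]
    - [0,0,16.6]
    - [0,0,20.1]
    - [0,0,23.6]
    - [0,0,27.1]
    - [0,0,30.6]
    - [0,0,34.1]
    - [0,0,37.6]
    - [0,0,41.1]
  dp:
    - [0.008,0.0035,0]
    - [0.0164,0.007,0]
    - [0.0275,0.0125,0]
    - [0.038,0.018,0]
    - [0.0485,0.025,0]
    - [0.058,0.032,0]
    - [0.0675,0.0395,0]
    - [0.0765,0.048,0]
    - [0.085,0.0565,0]
    - [0.093,0.066,0]
    - [0.1,0.0755,0]
    - [0.1065,0.086,0]
  fingers: [1,1,1,1,1,1,1,1,1,1,1,1]

```text
t: 3.87
ee_pos: [0.4116, 0.0893, 0.2914]
orientation: [-1.052, -2.956, 0.017]
ft_force: [-3.1, -2.2, -6.6]
width: 0.0123
```

```bash
python3 - <<'E'
from h import *
o=get_obs();print(o["t"],o["joint_pos"].round(3),o["ee_pos"],o["width"],o["ft_force"])
def wp(th):
    P=post(np.radians(th))-[0,0,.017]
    a=leafang(np.radians(th))+np.pi
    return P,axes([0,0,-1],[np.cos(a),np.sin(a),0])
p=o["ee_pos"][:2];h=dry(-.08,.117,0)[:2];v=p-h;print(np.linalg.norm(v),-(np.degrees(np.arctan2(v[1],v[0])-YAW)+107.53))
for th in np.arange(51,115,5.0): print(th,*[x.tolist() for x in rel(*wp(th))])
d=cam("side");cv2.imwrite("pics/d2.png",d["img"])
E
```

```text
3.8667 [ 0.116 -0.154  2.007 -0.008  1.296 -0.769] [0.41155542 0.08927375 0.29140835] 0.01226194427528652 [-3.10891624 -2.16120665 -6.64234206]
0.2005161786457321 48.44884332641155
51.0 [0.008, 0.0041, 0.0004] [-0.6, 0.0, 2.8]
56.0 [0.024, 0.0109, 0.0003] [-0.6, 0.1, 7.8]
61.0 [0.0394, 0.019, 0.0002] [-0.6, 0.1, 12.8]
66.0 [0.054, 0.0284, 0.0001] [-0.6, 0.1, 17.8]
71.0 [0.0677, 0.0391, -0.0] [-0.6, 0.1, 22.8]
76.0 [0.0804, 0.0509, -0.0002] [-0.6, 0.2, 27.8]
81.0 [0.0921, 0.0638, -0.0003] [-0.6, 0.2, 32.8]
86.0 [0.1026, 0.0776, -0.0005] [-0.6, 0.2, 37.8]
91.0 [0.1118, 0.0924, -0.0006] [-0.6, 0.2, 42.8]
96.0 [0.1198, 0.1078, -0.0008] [-0.6, 0.3, 47.8]
101.0 [0.1263, 0.1239, -0.001] [-0.6, 0.3, 52.8]
106.0 [0.1314, 0.1405, -0.0012] [-0.6, 0.3, 57.8]
111.0 [0.1351, 0.1575, -0.0014] [-0.6, 0.4, 62.8]
```

View pics/d2.png

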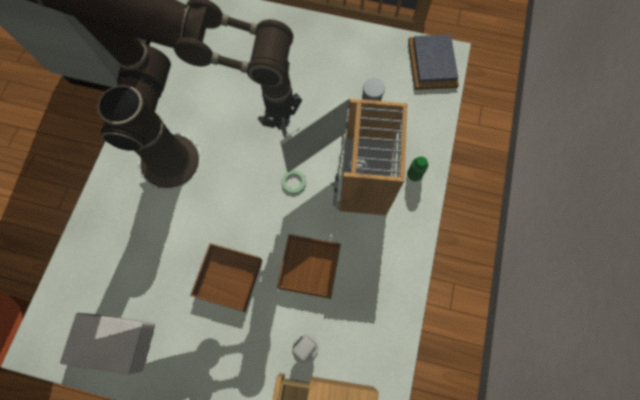

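send_rows:
  dr:
    - [0,0,3]
    - [0,0,8]
    - [0,0,13]
    - [0,0,18]
    - [0,0,23]
    - [0,0,28]
    - [0,0,33]
    - [0,0,38]
    - [0,0,43]
    - [0,0,48]
    - [0,0,53]
    - [0,0,58]
  dp:
    - [0.008,0.004,0]
    - [0.024,0.011,0]
    - [0.0395,0.019,0]
    - [0.054,0.0285,0]
    - [0.0675,0.039,0]
    - [0.0805,0.051,0]
    - [0.092,0.064,0]
    - [0.1025,0.0775,0]
    - [0.112,0.0925,0]
    - [0.12,0.108,0]
    - [0.1265,0.124,0]
    - [0.1315,0.1405,0]
  fingers: [1,1,1,1,1,1,1,1,1,1,1,1]

```text
t: 4.92
ee_pos: [0.3985, 0.2842, 0.2914]
orientation: [2.358, 2.072, -0.011]
ft_force: [5.2, -3.6, -6.6]
width: 0.0122
```

send_rows:
  dr:
    - [0,0,0]
    - [0,0,0]
    - [0,0,0]
    - [0,0,0]
    - [0,0,0]
    - [0,0,0]
    - [0,0,0]
    - [0,0,0]
  dp:
    - [0,0,0]
    - [0,0,0]
    - [0,0,0]
    - [0,0,0]
    - [0,0,-0.02]
    - [0,0,-0.05]
    - [0,0,-0.09]
    - [0,0,-0.12]
  fingers: [0.6,0.5,0.45,0.45,0.45,0.45,0.45,0.45]

```text
t: 5.58
ee_pos: [0.3989, 0.2844, 0.4147]
orientation: [2.358, 2.072, -0.007]
ft_force: [0.1, 0.9, -0.5]
width: 0.0463
```

```bash
python3 - <<'E'
from h import *
o=get_obs();print(o["t"],o["joint_pos"].round(3),o["ee_pos"],o["width"],o["ft_force"])
d=cam("side");cv2.imwrite("pics/d3.png",d["img"])
s=cam("scene");cv2.imwrite("pics/s3.png",s["img"])
E
```

```text
5.5833 [ 0.533 -0.072  1.693 -0.003  1.524  0.662] [0.39885385 0.28437384 0.41466251] 0.04632746724210793 [ 0.10777477  0.93255293 -0.46603129]
```

View pics/d3.png

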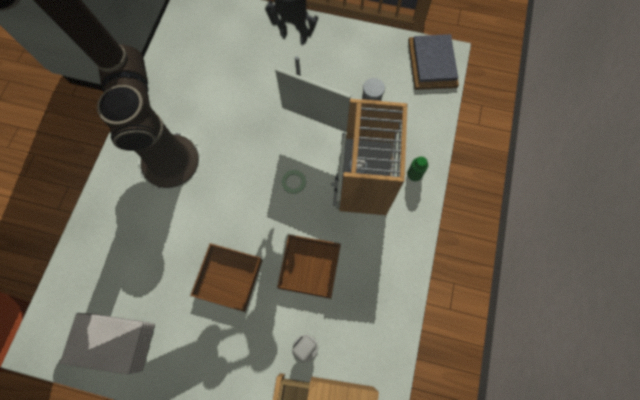

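View pics/s3.png

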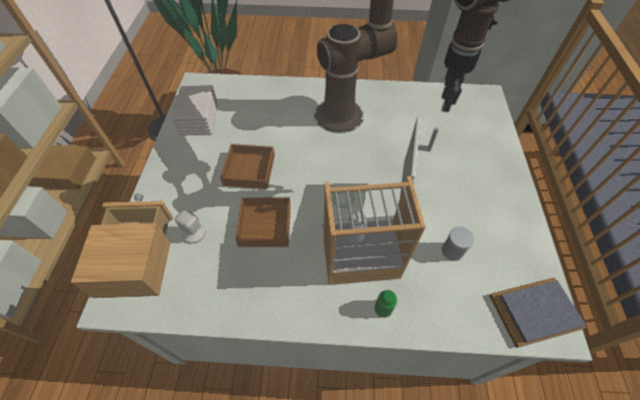

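```bash
cat >> h.py <<'E'
def fwd(pitch,head):
    p,h=np.radians([pitch,head]); z=[np.cos(p)*np.cos(h),np.cos(p)*np.sin(h),-np.sin(p)]
    return axes(z,[np.sin(h),-np.cos(h),0])
E
python3 - <<'E'
from h import *
print(rel([.44,.06,.42],fwd(90-.001,8)))
print(rel([.46,.05,.30],fwd(35,8)))
E
```

```text
(array([-0.219 ,  0.0674, -0.0007]), array([ 0.3, -0.4, 74.6]))
(array([-0.2266,  0.0876,  0.1195]), array([-35.3,  46.4,  68.6]))
```

send_rows:
  dr:
    - [0,0,6.5]
    - [0,0,13]
    - [0,0,19.5]
    - [0,0,26]
    - [0,0,32.5]
    - [0,0,39]
    - [0,0,45.5]
    - [0,0,52]
    - [0,0,58]
    - [0,0,64]
    - [0,0,70]
    - [0,0,74.6]
  dp:
    - [-0.015,0.005,-0.005]
    - [-0.035,0.011,-0.005]
    - [-0.055,0.017,-0.005]
    - [-0.075,0.023,-0.005]
    - [-0.095,0.029,-0.005]
    - [-0.115,0.035,-0.005]
    - [-0.135,0.041,-0.005]
    - [-0.155,0.047,-0.005]
    - [-0.175,0.053,-0.005]
    - [-0.195,0.06,-0.002]
    - [-0.21,0.065,0]
    - [-0.22,0.067,0]
  fingers: [0,0,0,0,0,0,0,0,0,0,0,0]

```text
t: 6.68
ee_pos: [0.4387, 0.0571, 0.4185]
orientation: [3.135, 0.21, 0.011]
ft_force: [-1.0, -0.1, -0.5]
width: 0.0853
```

```bash
python3 - <<'E'
from h import *
o=get_obs();print(o["t"],o["joint_pos"].round(3),o["ee_pos"],o["width"])
print(rel([.46,.05,.30],fwd(35,8)))
E
```

```text
6.6833 [ 0.031 -0.182  1.783  0.     1.533  1.468] [0.4387436  0.05711627 0.41845054] 0.08526533632605313
(array([0.0193, 0.0098, 0.1186]), array([ 0.2, 54.6, -0.3]))
```

send_rows:
  dr:
    - [0,6,0]
    - [0,12,0]
    - [0,18,0]
    - [0,24,0]
    - [0,30,0]
    - [0,36,0]
    - [0,42,0]
    - [0,48,0]
    - [0,54.6,0]
    - [0,54.6,0]
    - [0,54.6,0]
  dp:
    - [0.002,0.001,0.012]
    - [0.004,0.002,0.025]
    - [0.006,0.003,0.037]
    - [0.008,0.004,0.05]
    - [0.01,0.005,0.062]
    - [0.012,0.006,0.075]
    - [0.014,0.007,0.09]
    - [0.016,0.009,0.105]
    - [0.019,0.01,0.118]
    - [0.019,0.01,0.118]
    - [0.019,0.01,0.118]
  fingers: [0,0,0,0,0,0,0,0,0,0,0]

```text
t: 7.6
ee_pos: [0.4558, 0.0497, 0.2943]
orientation: [-2.732, -0.179, -1.41]
ft_force: [-0.1, -0.4, -0.5]
width: 0.0854
```

```bash
python3 - <<'E'
from h import *
o=get_obs();print(o["t"],o["joint_pos"].round(3),o["ee_pos"],o["width"])
w=cam("wrist");cv2.imwrite("pics/w4.png",w["img"])
b=[dry(-.036,y,.1) for y in (-.03,0,.03)]
print(proj(w,b).round(0).tolist())
E
```

```text
7.6 [-0.143 -0.622  2.57   0.728  0.341  0.711] [0.45584979 0.04973149 0.29431292] 0.08542985033026142
[[324.0, 198.0], [302.0, 199.0], [280.0, 199.0]]
```

View pics/w4.png

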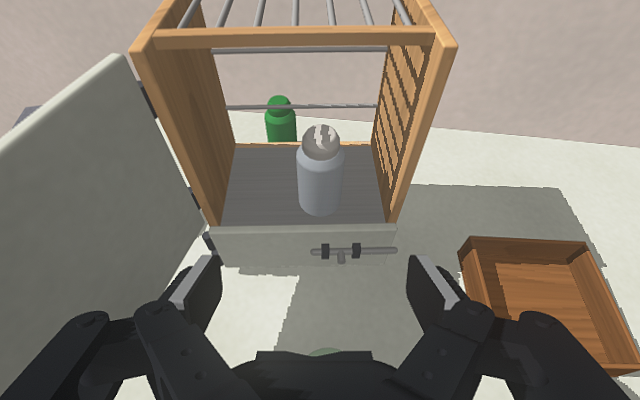

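```bash
python3 - <<'E'
from h import *
w=cam("wrist")
crop(w,200,20,460,280,3,"w4c.png".replace("c.","crop."))
hsv=cv2.cvtColor(w["img"],cv2.COLOR_BGR2HSV)
for r in (175,185,195,205,210,213,216): print(r,[tuple(w["img"][r,c]) and int(w["img"][r,c].mean()) for c in range(285,356,3)])
c=w["img"][:, 320].mean(axis=1).astype(int); print(c[118:240])
# predictions
for dx in (-.042,-.036,-.030):
  for y in (-.022,):
    b=dry(dx,y,.1);f=dry(dx-.028,y,.1)
    print(dx,proj(w,[b,f,b+[0,0,.115],b+[0,0,.05]]).round(1).tolist())
E
```

```text
175 [100, 99, 99, 99, 141, 142, 138, 132, 129, 123, 122, 125, 119, 115, 110, 108, 108, 105, 104, 100, 100, 100, 100, 101]
185 [101, 101, 102, 102, 114, 143, 138, 133, 128, 123, 119, 113, 111, 109, 108, 107, 106, 105, 103, 99, 101, 101, 101, 101]
195 [99, 100, 99, 99, 94, 143, 136, 133, 127, 121, 116, 110, 110, 107, 106, 105, 104, 102, 98, 98, 97, 98, 97, 99]
205 [100, 99, 100, 100, 99, 142, 137, 131, 127, 122, 114, 110, 108, 108, 107, 105, 104, 100, 96, 99, 98, 99, 98, 99]
210 [99, 99, 100, 100, 99, 97, 139, 132, 126, 121, 114, 109, 107, 107, 106, 105, 103, 101, 98, 98, 98, 97, 98, 98]
213 [99, 99, 99, 99, 99, 99, 96, 133, 126, 120, 112, 109, 108, 107, 106, 106, 103, 98, 98, 99, 99, 99, 98, 98]
216 [100, 101, 99, 99, 100, 99, 98, 95, 114, 120, 112, 107, 107, 106, 106, 101, 97, 96, 96, 95, 96, 96, 95, 95]
[172 181 227 221 220 220 220 220 217 207 204 211 212 214 209 134 137 139
 138 141 176 208 205 206 210 212 213 215 211 196 180 172 172 156 135 128
 127 125 121 117 115 114 114 112 114 134 154 160 157 155 153 152 151 150
 150 144 132 120 112 112 113 113 112 112 112 111 111 112 111 112 111 111
 111 111 110 110 110 109 108 109 108 109 108 109 109 109 109 108 108 106
 106 107 108 107 106 107 107 108 107 106 104  99  98  97  98  99  99  98
 102 123 132 132 132 136 141 143 137 126 124 124 126 126]
-0.042 [[318.4, 204.8], [319.1, 222.2], [319.5, 138.9], [318.8, 179.9]]
-0.036 [[318.3, 201.2], [319.0, 218.3], [319.3, 135.1], [318.7, 176.2]]
-0.03 [[318.1, 197.7], [318.8, 214.6], [319.1, 131.5], [318.5, 172.6]]
```

View pics/w4crop.png

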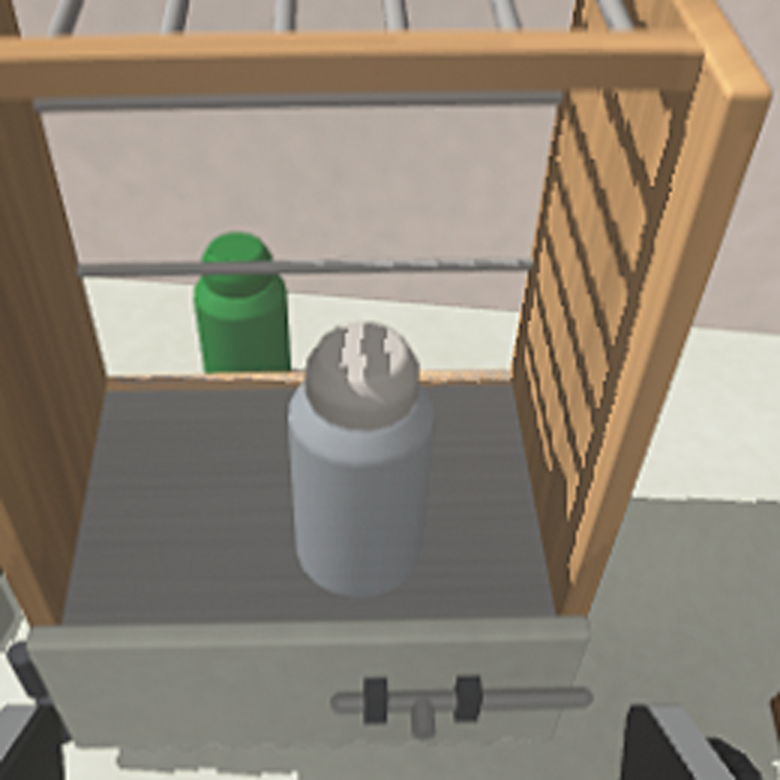

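```bash
python3 - <<'E'
from h import *
B=dry(-.036,-.022,.165);print(B)
Rt=fwd(35,8);z=Rt.as_matrix()[:,2]
for d in (.024-.12,.024-.07,.024): print(B+d*z,*rel(B+d*z,Rt))
E
```

```text
[0.64488478 0.06813922 0.165     ]
[0.56701149 0.05719484 0.22006334] [-0.0032  0.0067  0.1343] [ 0.3  0.1 -0.2]
[0.60757049 0.06289503 0.19138452] [-0.0031  0.0065  0.1843] [ 0.3  0.1 -0.2]
[0.6643531  0.07087531 0.15123417] [-0.003   0.0061  0.2543] [ 0.3  0.1 -0.2]
```

send_rows:
  dr:
    - [0.3,0,0]
    - [0.3,0,0]
    - [0.3,0,0]
    - [0.3,0,0]
    - [0.3,0,0]
    - [0.3,0,0]
    - [0.3,0,0]
  dp:
    - [0,0.002,0.025]
    - [-0.001,0.004,0.05]
    - [-0.002,0.006,0.075]
    - [-0.003,0.0065,0.1]
    - [-0.003,0.0065,0.12]
    - [-0.003,0.0065,0.134]
    - [-0.003,0.0065,0.134]
  fingers: [0,0,0,0,0,0,0]

```text
t: 8.28
ee_pos: [0.5538, 0.0603, 0.2399]
orientation: [-2.705, -0.196, -1.424]
ft_force: [0.3, 0.3, 0.6]
width: 0.0854
```

```bash
python3 - <<'E'
from h import *
o=get_obs();print(o["t"],o["joint_pos"].round(3),o["ee_pos"],o["width"],o["ft_force"].round(1))
w=cam("wrist");cv2.imwrite("pics/w5.png",w["img"])
b=dry(-.036,-.022,.1)
print(proj(w,[b,dry(-.064,-.022,.1),b+[0,0,.115],b+[0,0,.085]]).round(0).tolist())
B=dry(-.036,-.022,.165)
Rt=fwd(35,8);z=Rt.as_matrix()[:,2]
for d in (.024-.07,.024): print(*rel(B+d*z,Rt))
E
```

```text
8.2833 [-0.082 -0.175  2.453  2.006  0.216 -0.569] [0.55377732 0.06033116 0.23992038] 0.08543323899386321 [0.3 0.3 0.6]
[[320.0, 245.0], [321.0, 270.0], [321.0, 164.0], [321.0, 190.0]]
[-0.0083  0.0054  0.0701] [-0.8 -0.4 -0.2]
[-0.0088  0.0064  0.14  ] [-0.8 -0.4 -0.2]
```

View pics/w5.png

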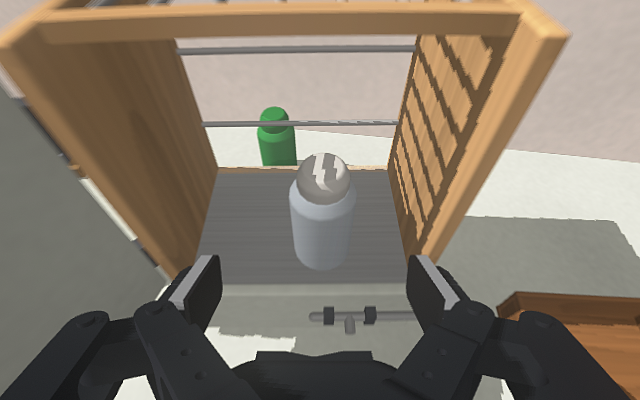

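```bash
python3 - <<'E'
from h import *
B=dry(-.036,-.022,.165)
Rt=fwd(25,8);z=Rt.as_matrix()[:,2]
for d in (.024-.11,.024): print(B+d*z,*rel(B+d*z,Rt))
E
```

```text
[0.56770084 0.05729172 0.20134517] [-0.023   0.005   0.0313] [-0.7  9.6 -0.3]
[0.66642448 0.07116642 0.15485716] [-0.0047  0.0063  0.1397] [-0.7  9.6 -0.3]
```

send_rows:
  dr:
    - [-0.3,3,0]
    - [-0.7,6,0]
    - [-0.7,9.6,0]
    - [-0.7,9.6,0]
    - [-0.7,9.6,0]
    - [-0.7,9.6,0]
    - [-0.7,9.6,0]
    - [-0.7,9.6,0]
  dp:
    - [-0.006,0.001,0.008]
    - [-0.012,0.002,0.015]
    - [-0.018,0.004,0.022]
    - [-0.023,0.005,0.031]
    - [-0.023,0.005,0.031]
    - [-0.023,0.005,0.031]
    - [-0.023,0.005,0.031]
    - [-0.023,0.005,0.031]
  fingers: [0,0,0,0,0,0,0,0]

```text
t: 9.0
ee_pos: [0.5691, 0.0579, 0.2037]
orientation: [-2.576, -0.177, -1.647]
ft_force: [-0.5, 0.2, 0.7]
width: 0.0855
```

```bash
python3 - <<'E'
from h import *
o=get_obs();print(o["t"],o["joint_pos"].round(3),o["ee_pos"],o["width"],o["ft_force"].round(1))
w=cam("wrist");cv2.imwrite("pics/w6.png",w["img"])
b=dry(-.036,-.022,.1)
print(proj(w,[b,dry(-.064,-.022,.1),b+[0,0,.115],b+[0,0,.085]]).round(0).tolist())
B=dry(-.036,-.022,.165)
Rt=fwd(25,8);z=Rt.as_matrix()[:,2]
for d in (.024-.11,.024,): print(*rel(B+d*z,Rt))
E
```

```text
9.0 [-0.093  0.043  2.513  2.744  0.579 -1.328] [0.56911958 0.05786288 0.20373878] 0.08546167195146032 [-0.5  0.2  0.7]
[[314.0, 262.0], [314.0, 290.0], [313.0, 153.0], [313.0, 189.0]]
[-0.0029  0.0002 -0.0002] [-0.1 -0.2 -0.2]
[-0.0034  0.0004  0.1098] [-0.1 -0.2 -0.2]
```

View pics/w6.png

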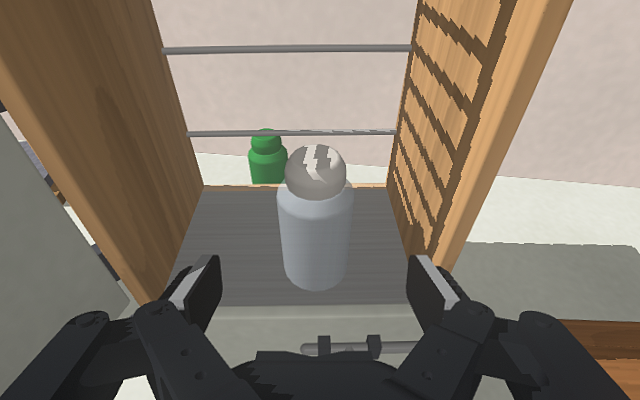

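send_rows:
  dr:
    - [0,0,0]
    - [0,0,0]
    - [0,0,0]
    - [0,0,0]
    - [0,0,0]
    - [0,0,0]
    - [0,0,0]
    - [0,0,0]
  dp:
    - [-0.001,0,0.018]
    - [-0.002,0,0.036]
    - [-0.003,0,0.054]
    - [-0.003,0,0.072]
    - [-0.003,0,0.09]
    - [-0.003,0,0.105]
    - [-0.003,0,0.11]
    - [-0.003,0,0.11]
  fingers: [0,0,0,0,0,0,0,0]

```text
t: 9.72
ee_pos: [0.6684, 0.0721, 0.1567]
orientation: [-2.573, -0.178, -1.651]
ft_force: [-0.5, 0.3, 0.8]
width: 0.0854
```

```bash
python3 - <<'E'
from h import *
o=get_obs();print(o["t"],o["joint_pos"].round(3),o["ee_pos"],o["width"],o["ft_force"].round(1))
w=cam("wrist");cv2.imwrite("pics/w7.png",w["img"])
B=dry(-.036,-.022,.165)
Rt=fwd(25,8);z=Rt.as_matrix()[:,2]
for d in (.024,): print(*rel(B+d*z,Rt))
E
```

```text
9.7167 [-0.032  0.342  2.3    2.878  0.653 -1.428] [0.66838123 0.07210644 0.15673884] 0.08544873121232861 [-0.5  0.3  0.8]
[-0.0017  0.0007 -0.0003] [-0.1 -0.3 -0.2]
```

View pics/w7.png

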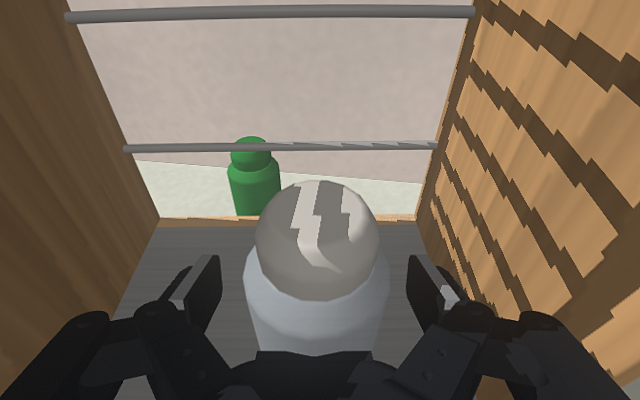

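send_rows:
  dr:
    - [0,0,0]
    - [0,0,0]
    - [0,0,0]
    - [0,0,0]
    - [0,0,0]
    - [0,0,0]
  dp:
    - [0,0,0]
    - [0,0,0]
    - [0,0,0]
    - [0,0,0]
    - [0,0,0]
    - [0,0,0]
  fingers: [0.3,0.6,1,1,1,1]

```text
t: 10.27
ee_pos: [0.6674, 0.0719, 0.1572]
orientation: [-2.572, -0.177, -1.652]
ft_force: [-3.9, -1.7, 4.2]
width: 0.0544
```

```bash
python3 - <<'E'
from h import *
o=get_obs();print(o["t"],o["joint_pos"].round(3),o["ee_pos"],o["width"],o["ft_force"].round(1))
p,R0=pose()
print("up 25mm", R0.inv().apply([0,0,.025]).round(4),"back", R0.inv().apply([-np.cos(YAW),-np.sin(YAW),0]).round(4))
w=cam("wrist");cv2.imwrite("pics/w8.png",w["img"])
E
```

```text
10.2667 [-0.033  0.34   2.303  2.878  0.654 -1.429] [0.66737671 0.07193812 0.15720537] 0.05441268953310142 [-3.9 -1.7  4.2]
up 25mm [ 0.0227 -0.0001 -0.0104] back [-0.4153  0.0169 -0.9095]
```

View pics/w8.png

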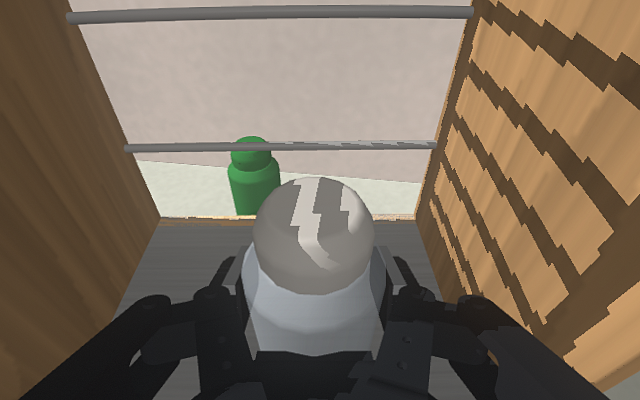

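send_rows:
  dr:
    - [0,0,0]
    - [0,0,0]
    - [0,0,0]
    - [0,0,0]
    - [0,0,0]
    - [0,0,0]
    - [0,0,0]
    - [0,0,0]
    - [0,0,0]
    - [0,0,0]
    - [0,0,0]
  dp:
    - [0.01,0,-0.005]
    - [0.02,0,-0.009]
    - [0.027,0,-0.0125]
    - [0.027,0,-0.0125]
    - [0.021,0,-0.026]
    - [0.015,0,-0.04]
    - [0.0065,0.001,-0.058]
    - [-0.002,0.001,-0.076]
    - [-0.0085,0.002,-0.09]
    - [-0.0145,0.002,-0.1035]
    - [-0.0145,0.002,-0.1035]
  fingers: [1,1,1,1,1,1,1,1,1,1,1]

```text
t: 11.23
ee_pos: [0.5646, 0.0557, 0.1837]
orientation: [-2.578, -0.176, -1.643]
ft_force: [-0.3, -0.7, -2.1]
width: 0.054
```

```bash
python3 - <<'E'
from h import *
o=get_obs();print(o["t"],o["joint_pos"].round(3),o["ee_pos"],o["width"],o["ft_force"].round(1))
w=cam("wrist");cv2.imwrite("pics/w9.png",w["img"])
d=cam("side");cv2.imwrite("pics/d9.png",d["img"])
s=cam("scene");
for n,c,(x0,y0,x1,y1) in (("s",s,(225,185,305,255)),("d",d,(265,225,355,310))): crop(c,x0,y0,x1,y1,7,n+"9c.png")
E
```

```text
11.2333 [-0.102  0.102  2.524  2.767  0.642 -1.365] [0.56462172 0.05573214 0.18374439] 0.053970521664223 [-0.3 -0.7 -2.1]
```

View pics/w9.png

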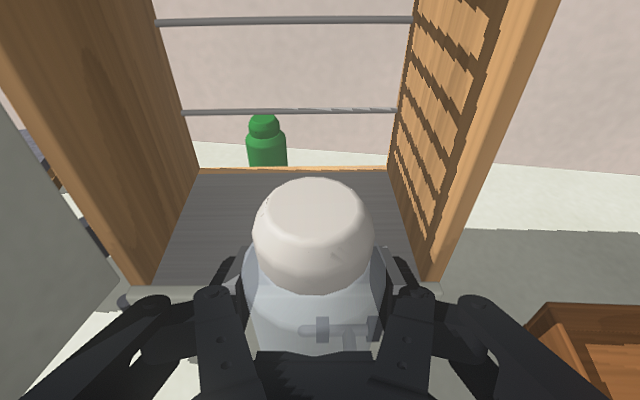

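View pics/s9c.png

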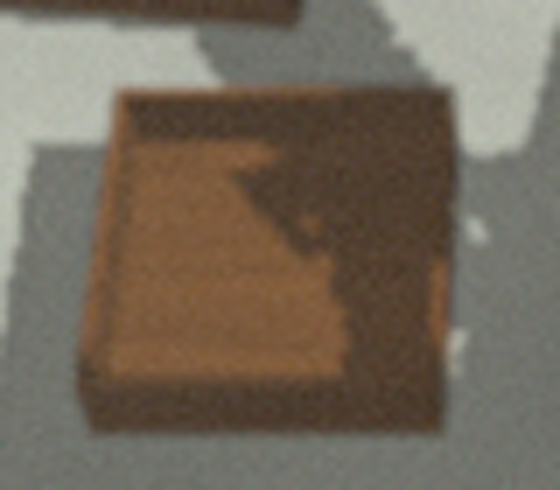

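View pics/d9c.png

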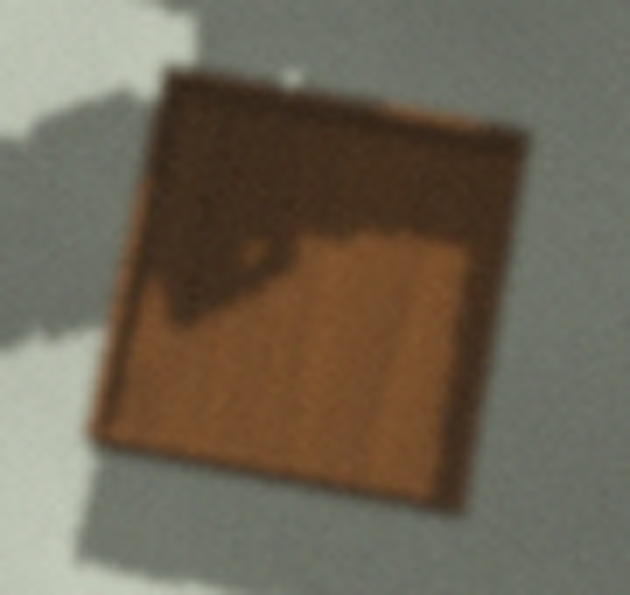

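```bash
python3 - <<'E'
from h import *
d=cam("side");s=cam("scene")
f=lambda p:(225+p[0]/7-.5,185+p[1]/7-.5);g=lambda p:(265+p[0]/7-.5,225+p[1]/7-.5)
S=[plane(s,f(p),.05)[:2] for p in [(117,92),(453,90),(447,382),(82,374)]]
D=[plane(d,g(p),.05)[:2] for p in [(168,72),(528,132),(463,508),(95,440)]]
for Q in (S,D):
    Q=np.array(Q);print(Q.round(3).tolist(),Q.mean(0).round(4),[round(float(np.linalg.norm(Q[i]-Q[i-1])),3) for i in range(4)],[round(float(np.degrees(np.arctan2(*(Q[i]-Q[i-1])[::-1]))),1) for i in range(4)])
    
E
```

```text
[[0.492, -0.327], [0.481, -0.159], [0.644, -0.144], [0.651, -0.314]] [ 0.5669 -0.2361] [0.159, 0.168, 0.165, 0.17] [-175.4, 93.9, 5.3, -87.9]
[[0.481, -0.162], [0.645, -0.149], [0.657, -0.317], [0.494, -0.328]] [ 0.5692 -0.2391] [0.166, 0.165, 0.168, 0.163] [94.7, 4.6, -86.1, -176.0]
```

```bash
python3 - <<'E'
from h import *
p,R0=pose();M=R0.as_matrix();print("pitch",np.degrees(np.arcsin(-M[2,2])),"head",np.degrees(np.arctan2(M[1,2],M[0,2])),"roll y.z",M[2,1])
pt=np.degrees(np.arcsin(-M[2,2]))
for W,h in (((.562,.015,.205),4.5),((.56,-.05,.21),-2),((.566,-.10,.21),-7),((.577,-.15,.21),-12),((.59,-.2,.205),-16),((.604,-.251,.2),-20)):
    Rt=R.from_rotvec([0,0,np.radians(h-8.3)])*R0
    print(*[x.tolist() for x in rel(W,Rt)])
E
```

```text
pitch 24.472715997867105 head 8.149650879034063 roll y.z -0.004101651458005284
[0.0104, 0.0393, -0.0196] [-3.5, 0.0, 1.6]
[0.0106, 0.1033, -0.0318] [-9.4, 0.0, 4.3]
[0.0104, 0.1537, -0.0329] [-13.9, 0.1, 6.3]
[0.0122, 0.2047, -0.0294] [-18.5, 0.1, 8.4]
[0.0103, 0.2561, -0.0221] [-22.1, 0.1, 10.1]
[0.0087, 0.3085, -0.014] [-25.8, 0.1, 11.7]
```

send_rows:
  dr:
    - [-1.7,0,0.8]
    - [-3.5,0,1.6]
    - [-6.5,0,3]
    - [-9.4,0,4.3]
    - [-11.7,0,5.3]
    - [-13.9,0,6.3]
    - [-16.2,0,7.3]
    - [-18.5,0,8.4]
    - [-20.3,0,9.2]
    - [-22.1,0,10.1]
    - [-24,0,10.9]
    - [-25.8,0,11.7]
  dp:
    - [0.005,0.018,-0.01]
    - [0.0104,0.039,-0.0196]
    - [0.0105,0.071,-0.0257]
    - [0.0106,0.103,-0.0318]
    - [0.0105,0.1285,-0.0325]
    - [0.0104,0.154,-0.0329]
    - [0.0113,0.179,-0.031]
    - [0.0122,0.205,-0.0294]
    - [0.011,0.23,-0.026]
    - [0.0103,0.256,-0.022]
    - [0.0095,0.282,-0.018]
    - [0.0087,0.3085,-0.014]
  fingers: [1,1,1,1,1,1,1,1,1,1,1,1]

```text
t: 12.48
ee_pos: [0.605, -0.2525, 0.2]
orientation: [2.455, -0.443, 1.579]
ft_force: [0.0, -0.5, -1.2]
width: 0.0545
```

```bash
python3 - <<'E'
from h import *
o=get_obs();print(o["t"],o["joint_pos"].round(3),o["ee_pos"],o["width"],o["ft_force"].round(1))
p,R0=pose();M=R0.as_matrix();print("pitch",np.degrees(np.arcsin(-M[2,2])),"head",np.degrees(np.arctan2(M[1,2],M[0,2])),"roll y.z",M[2,1])
w=cam("wrist");cv2.imwrite("pics/w10.png",w["img"])
d=cam("side");cv2.imwrite("pics/d10.png",d["img"])
Rt=fwd(24.5,-20)
for z in (.2,.0635): print(rel((.604,-.251,z),Rt))
E
```

```text
12.4833 [-0.546  0.202  2.337  2.808  0.558 -1.362] [ 0.60504554 -0.2524633   0.19998047] 0.05447449567050531 [ 0.  -0.5 -1.2]
pitch 24.555174411503877 head -20.296647040078277 roll y.z -0.002816054628009962
(array([-0.0028, -0.0023, -0.0026]), array([ 0.4, -0.1, -0.3]))
(array([-0.1272, -0.0018,  0.0537]), array([ 0.4, -0.1, -0.3]))
```

View pics/w10.png

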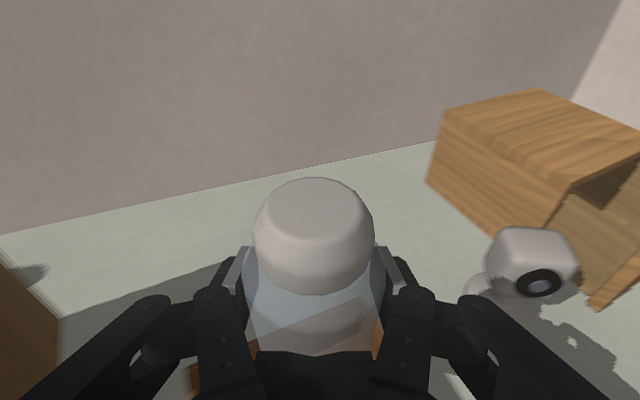

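View pics/d10.png

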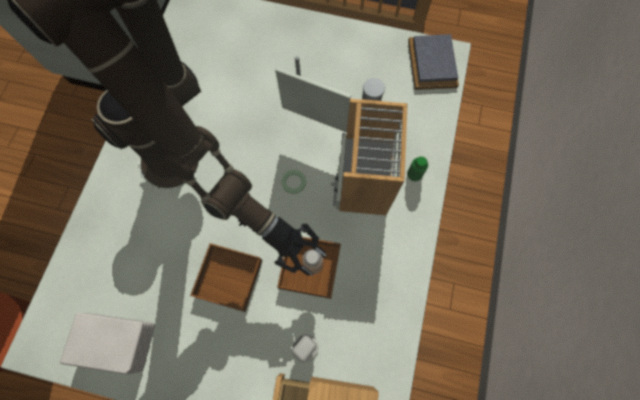

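```bash
python3 - <<'E'
from h import *
d=cam("side");crop(d,270,220,360,310,7,"d10c.png");print(plane(d,(311,260),.258),proj(d,[[.585,-.244,.258],[.585,-.244,.143]]))
p,R0=pose();print(R0.inv().apply([0,0,-.1]).round(4), R0.inv().apply([-.001,.0015,-.0]).round(4))
E
```

```text
[ 0.58504201 -0.25499116  0.258     ] [[312.05054262 255.94907836]
 [313.09506697 263.02764023]]
[-0.091   0.0003  0.0415] [-0.0006 -0.0011 -0.0013]
```

View pics/d10c.png

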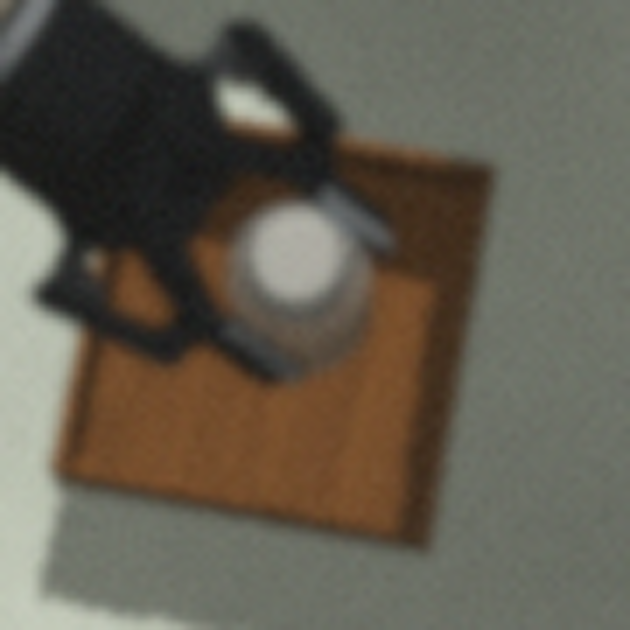

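send_rows:
  dr:
    - [0,0,0]
    - [0,0,0]
    - [0,0,0]
    - [0,0,0]
    - [0,0,0]
    - [0,0,0]
    - [0,0,0]
    - [0,0,0]
    - [0,0,0]
  dp:
    - [-0.014,0,0.006]
    - [-0.032,0,0.0145]
    - [-0.05,0,0.023]
    - [-0.068,0,0.031]
    - [-0.086,0,0.039]
    - [-0.098,0,0.0445]
    - [-0.107,0,0.0488]
    - [-0.111,0,0.0506]
    - [-0.111,0,0.0506]
  fingers: [1,1,1,1,1,1,1,1,1]

```text
t: 13.38
ee_pos: [0.6052, -0.2513, 0.0769]
orientation: [2.458, -0.442, 1.577]
ft_force: [0.7, -0.5, -1.3]
width: 0.0548
```

```bash
python3 - <<'E'
from h import *
o=get_obs();print(o["t"],o["joint_pos"].round(3),o["ee_pos"],o["width"],o["ft_force"].round(1))
p,R0=pose();print("to .0635",R0.inv().apply([0,0,.0635-p[2]]).round(4))
d=cam("side");crop(d,270,220,360,310,7,"d11c.png")
w=cam("wrist");cv2.imwrite("pics/w11.png",w["img"])
E
```

```text
13.3833 [-0.544  0.551  2.306  2.911  0.863 -1.497] [ 0.60523974 -0.25127736  0.07691214] 0.05475730616785405 [ 0.7 -0.5 -1.3]
to .0635 [-0.0122  0.      0.0056]
```

View pics/d11c.png

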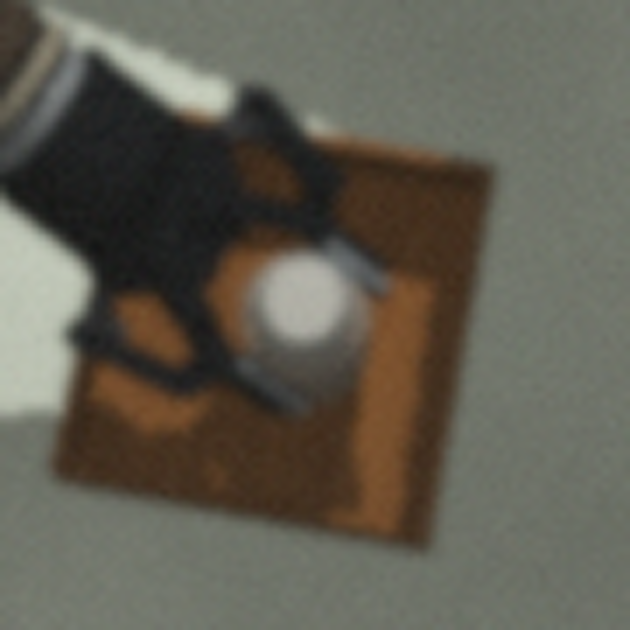

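Clear of the walls. I'll ease down the last 13 mm, watching the force.

send_rows:
  dr:
    - [0,0,0]
    - [0,0,0]
    - [0,0,0]
    - [0,0,0]
    - [0,0,0]
  dp:
    - [-0.004,0,0.0018]
    - [-0.008,0,0.0036]
    - [-0.01,0,0.0046]
    - [-0.0114,0,0.0052]
    - [-0.0114,0,0.0052]
  fingers: [1,1,1,1,1]

```text
t: 13.9
ee_pos: [0.6059, -0.2519, 0.0661]
orientation: [2.455, -0.442, 1.58]
ft_force: [-0.5, -0.2, -1.5]
width: 0.0546
```

send_rows:
  dr:
    - [0,0,0]
    - [0,0,0]
  dp:
    - [-0.0014,0,0.0006]
    - [-0.0014,0,0.0006]
  fingers: [1,1]

```text
t: 14.07
ee_pos: [0.6058, -0.252, 0.0643]
orientation: [2.455, -0.442, 1.58]
ft_force: [-0.3, -0.5, -1.9]
width: 0.0544
```

send_rows:
  dr:
    - [0,0,0]
    - [0,0,0]
  dp:
    - [-0.0018,0,0.0008]
    - [-0.0018,0,0.0008]
  fingers: [1,1]

```text
t: 14.23
ee_pos: [0.6063, -0.2523, 0.0633]
orientation: [2.452, -0.442, 1.583]
ft_force: [-0.2, -0.2, 1.4]
width: 0.0547
```

send_rows:
  dr:
    - [0,0,0]
    - [0,0,0]
  dp:
    - [-0.001,0,0.0004]
    - [-0.001,0,0.0004]
  fingers: [1,1]

```text
t: 14.4
ee_pos: [0.6068, -0.2525, 0.0633]
orientation: [2.45, -0.441, 1.587]
ft_force: [-1.3, 1.3, 4.6]
width: 0.0545
```

send_rows:
  dr:
    - [0,0,0]
    - [0,0,0]
    - [0,0,0]
    - [0,0,0]
    - [0,0,0]
  dp:
    - [0,0,0]
    - [0,0,0]
    - [0,0,0]
    - [0,0,0]
    - [0,0,0]
  fingers: [0.6,0.45,0.3,0.15,0.1]

```text
t: 14.82
ee_pos: [0.6069, -0.2526, 0.0632]
orientation: [2.45, -0.441, 1.586]
ft_force: [0.2, 0.4, -0.2]
width: 0.077
```

```bash
python3 - <<'E'
from h import *
o=get_obs();print(o["t"],o["joint_pos"].round(3),o["ee_pos"],o["width"],o["ft_force"].round(1))
w=cam("wrist");cv2.imwrite("pics/w12.png",w["img"])
p,R0=pose();M=R0.as_matrix();z=M[:,2]
for k in (.06,.12): print(R0.inv().apply(-k*z+[0,0,k*.5]).round(4))
E
```

```text
14.8167 [-0.545  0.599  2.294  2.919  0.905 -1.508] [ 0.60686033 -0.25255252  0.06320566] 0.07702440574730103 [ 0.2  0.4 -0.2]
[ 0.0274 -0.0001 -0.0723]
[ 0.0547 -0.0002 -0.1446]
```

View pics/w12.png

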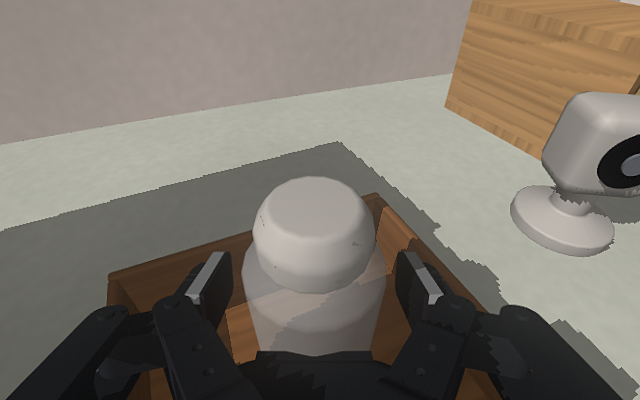

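send_rows:
  dr:
    - [0,0,0]
    - [0,0,0]
    - [0,0,0]
    - [0,0,0]
    - [0,0,0]
    - [0,0,0]
    - [0,0,0]
    - [0,0,0]
  dp:
    - [0,0,-0.01]
    - [0,0,-0.025]
    - [0,0,-0.045]
    - [0.003,0,-0.065]
    - [0.01,0,-0.085]
    - [0.025,0,-0.1]
    - [0.045,0,-0.115]
    - [0.065,0,-0.125]
  fingers: [0,0,0,0,0,0,0,0]

```text
t: 15.53
ee_pos: [0.5223, -0.2213, 0.1729]
orientation: [2.453, -0.443, 1.582]
ft_force: [0.2, -0.4, -0.1]
width: 0.0849
```

```bash
python3 - <<'E'
from h import *
o=get_obs();print(o["t"],o["joint_pos"].round(3),o["ee_pos"],o["width"],o["ft_force"].round(1))
w=cam("wrist");cv2.imwrite("pics/w13.png",w["img"])
d=cam("side");cv2.imwrite("pics/d13.png",d["img"]);crop(d,270,220,360,310,6,"d13c.png")
s=cam("scene");cv2.imwrite("pics/s13.png",s["img"])
print(proj(w,[[.586,-.245,.006],[.586,-.245,.121]]),proj(d,[[.586,-.245,.006],[.586,-.245,.121]]))
E
```

```text
15.5333 [-0.606  0.15   2.526  2.781  0.7   -1.392] [ 0.5222764  -0.22126845  0.17286541] 0.08491010955097728 [ 0.2 -0.4 -0.1]
[[313.63308409 309.2218944 ]
 [313.06343978 230.56241412]] [[314.34144487 270.34125851]
 [313.5170699  264.65335303]]
```

View pics/w13.png

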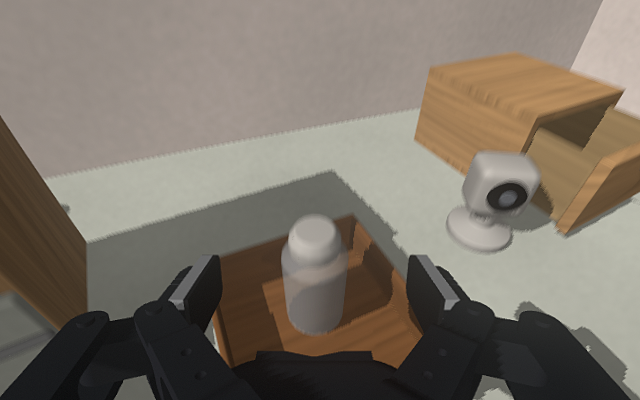

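View pics/d13.png

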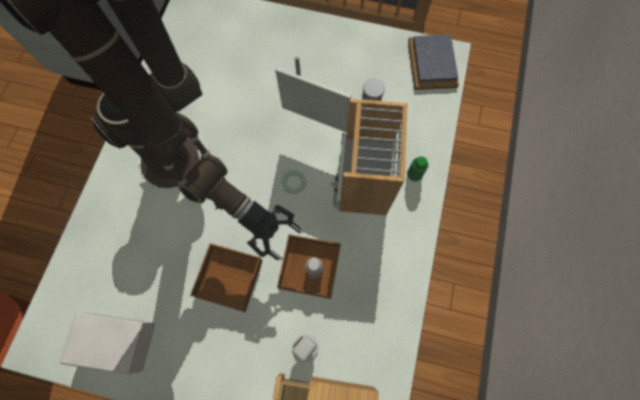

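View pics/s13.png

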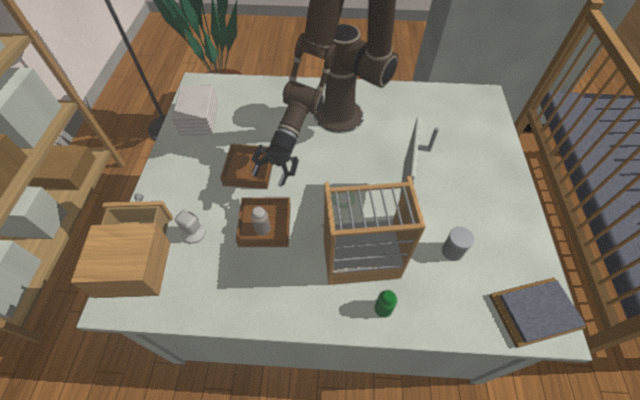

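```bash
python3 - <<'E'
from h import *
d=cam("side");s=cam("scene")
P,e=tri(d,(296.5,58.5),s,(434,129));h=dry(-.08,.117,0)
v=P[:2]-h[:2];print(P,e,np.linalg.norm(v),"door deg",-(np.degrees(np.arctan2(v[1],v[0])-YAW)+107.53)%360)
print(plane(d,(293,182),.006))
print(job_done())
E
```

```text
[0.40318929 0.28171351 0.33366276] 0.0033817271193512747 0.1951070199032246 door deg 106.7012271308098
[0.43934302 0.02799395 0.006     ]
the job is handed in; nothing more can be done
None
```

I opened the upper door leaf, took the bottle out through the upper opening and stood it upright in the caddy. I handed the job in at about 15.7 s of the 59 s allowed.

**Door:** I gripped the pull and swung the leaf along its arc, then let go. The final pictures put it at about 107°, past square and short of the stop. I never touched the lower leaf or the bolt, and the wrist picture of the open cabinet showed them in place; I did not check them again afterwards.

**Caddy:** Two open boxes fitted, at scene pixels (249,166) and (264,221). I took the second, at world position (0.57, -0.24), because it is farther to the robot's left. The flat stack at (540,310) lies farther left still, but it is a covered block and not an open box.

**Bottle:** I gripped the clear bottle; the green one behind the cabinet was left alone. I lowered it until the force rose at the height expected for the caddy floor (TCP at 63 mm), then released it. In the last pictures it stands upright, within about a pixel of where I expected it.

**Bystanders:** The tin, the monitor and the teether ring look to be where they were in the first pictures.

No check failed. The highest wrist force reading I saw was about 13 N, while closing on the pull. On the way to the bottle, the wrist ran close to a singular pose and lagged. I changed the tool's downward tilt from 35° to 25° to get clear of it before reaching in.

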